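# Rock a jammed battery pack free of its charging dock

## Robot

A 6-joint arm with a two-finger parallel gripper is mounted at the origin on the work surface. World frame = base frame: x ahead of the robot, y to its left, z up, the work surface at z = 0. Lengths are in mm, angles in rad, forces in N, time in s.
With the tool pointing down it reaches from about 350 to 775 mm from the base axis. Payload 7.3 kg.
Tool frame: the origin (TCP) lies on the centre line of the jaws, within the pads' length; the fingertips stand 17 mm ahead of it and the grasp point (between the pads) lies 2 mm behind it; z points along the fingers, y is the line along which they close (so a half turn about z gives the same grasp; the last joint's range is limited). The gripper opens to 92 mm and grips with 3 to 60 N. Pads are 19 mm wide; open, the fingers measure 130 mm over their backs; the gripper's body (75 mm by 190 mm) begins 47 mm behind the grasp point.
Start: joints at [1.011, 0.342, 1.524, -0, 1.275, -0.146], TCP at [211.085, 480.714, 243.741] pointing down, gripper open.
Joint ranges: [-2.53, 2.53], [-0.77, 2.02], [0.04, 2.7], [-1, 4.14], [0.28, 2.66], [-3.11, 3.11]. Speed limits (rad/s): [2.57, 2.57, 3.14, 3.14, 3.14, 3.14].

## Interface

Orientations are given as [roll, pitch, yaw] about the fixed x, y, z axes, in that order (R = Rz(yaw) Ry(pitch) Rx(roll)).
In Python, from plant import bot gives the robot as it stands. The module is installed in compiled form; this text tells all that it offers.
- The arm moves only by the shell command python3 -m pendant 'ROWS'. ROWS is JSON, a list of rows, each a list of 3 entries, a list of its own where there are three numbers: the shift along the world's x, y, z as a fraction of full scale, then the turn, a rotation vector about the world's x, y, z as a fraction of full scale, then the opening, from -1 (shut) to 1 (fully open), so that 0 is half open. In form: [[[tx, ty, tz], [rx, ry, rz], claw], ...]. A call has exactly 10 rows; each row shifts and turns the commanded pose from where the row before left it; what a row does not reach is not made up. Full scale, the value 1, is 30 mm for a shift and 0.12 rad for a turn. A row lasts 1/12 s, in which the tool goes at most 41.7 mm and 7.16 degrees, less where a joint would pass 70% of its speed; a pose out of reach is approached as far as the arm can. A call with a number of a shift or a turn outside -1 to 1 is refused whole. A call with a gripper value outside its range is refused whole. The fingers move at their own pace and stop on an object; the grip force is fixed at half the most. Time passes only in rows, so rows that do not move let the fingers close, or fill a call up. It gives the time, the measured TCP pose, the force, the opening and the grip force at its end, in the units of the state.
- bot.get_obs(): the state, without advancing time (a new reading comes with each control period).
- bot.capture(name): name is "scene" or "side" or "wrist"; returns the picture (480x640x3 uint8, blue, green, red); there is no depth.
- bot.camera_params(name): a dict with "fovy" (degrees; the focal length in pixels is half the picture's height over the tangent of half this angle, whatever the lens; pixels are square), "cx", "cy" (the principal point, pixels), "distortion" ([k1, k2, p1, p2, k3] as OpenCV has them; the pictures are not rectified), "camera_from_world" (4x4, takes a point from world to camera coordinates). Camera axes: x right, y down, z forward; pixel columns grow to the right and rows downward; lengths in mm; the calibration is good to about 2 mm. A picture is of the moment at which its call begins: read the wrist's pose just before it. camera_params takes no time and is no camera call; for the wrist camera it gives the pose at the moment of the call.
- bot.close_job(): hands the job in; it is judged then, once.
The state is a dict: "time": time; "joint_positions": joint angles; "dq": joint speeds; "tau": joint torques, N m; "tool_pos": TCP position; "tcp_rot": TCP orientation; "contact_force": force on the tool from outside, world axes, zero at the start; "moment": the same for the moment, N m; "grip_width": finger opening in mm; "finger_force": force on a finger pad.
Only numpy, scipy, OpenCV 4.12 (cv2) and the standard library are available. Lean on these libraries where they do the work, as an engineer would, in place of code of your own. Each camera call takes 0.05 s, during which the arm holds its last target. There are 200 camera calls.

## Task

On the ward desk's counter the tall battery pack is jammed in its charging dock, clamped by two stiff sliding jaws whose lips cover its shoulders, so it cannot be pulled straight out. Grip its upper part and, while it still stands in the slot, rock it side to side, towards one jaw and then the other, until both jaws are pushed back and it comes free; then lift it up and finish while still holding it, upright and right above its dock, with its foot about 3 cm clear above the jaws, touching nothing but the gripper. Leave the short pack in the other dock, the stapler and the gel bottle as they are.

Things in the scene. Friction and masses are not known exactly. Their poses are not given: they have to be found in the camera images.
- dock: Fixed white plastic dock of the tall pack, 70 (x) by 156 (y) by 49 mm. Origin: middle of its underside; y runs from jaw to jaw (the side-to-side direction), z up. The pack's foot stands 12 mm above the origin, in a pocket 18 mm wide in y, 5 mm deep; cheeks at x = +-16.5 mm, up to 44 mm high, stop it leaning in x, but in y it can rock. Over its ends lie the two jaws.
- pack: Tall grey battery pack with black ribs, 120 mm high, 0.25 to 0.5 kg, upright in its dock's slot. Upper part: 30 mm (x) by 50 mm (y), from 30 mm above its underside to the top. Shoulders: 60 mm (y), 10 to 30 mm up. Foot: 30 by 16 mm (y), lowest 10 mm. Axes as the dock's. Can rise some 8 mm before its shoulders hit the jaws. Origin: middle of the underside.
- pack_mid (a point): Centre of the tall pack, half-way up: 60 mm above its underside, 60 mm below its top. Axes as the pack's.
- pack_foot (a point): Middle of the tall pack's underside (its foot). Axes as the pack's.
- dock_jaw_left (a joint): Slide of the left (+y) jaw of the tall pack's dock, in m: 0 at the start, grows outward, to 0.010 at most. Stiff (about 7 N), no spring: it stays where pushed. Leaning the pack 0.15 rad towards it pushes it out about 6 mm; from about 5 mm on it no longer covers the shoulder of the upright, centred pack.
- dock_jaw_right (a joint): Slide of the right (-y) jaw of the tall pack's dock, in m: 0 at the start, grows outward, to 0.010 at most. Stiff (about 7 N), no spring: it stays where pushed. Leaning the pack 0.15 rad towards it pushes it out about 6 mm; from about 5 mm on it no longer covers the shoulder of the upright, centred pack.
- jaw_left_edge (a point): Middle of the inner edge of the left (+y) steel jaw plate of the tall pack's dock, at the plate's half height: at the start 25.5 mm from the dock's middle, 54 mm above its underside, beside the pack's upper body and 4.5 mm over its shoulder. Plate 26 mm wide, 8 mm thick; a 4 mm thick ridge at its outer end, 42 mm out, stands 8 mm higher.
- jaw_right_edge (a point): Middle of the inner edge of the right (-y) steel jaw plate of the tall pack's dock, at the plate's half height: at the start 25.5 mm from the dock's middle, 54 mm above its underside, beside the pack's upper body and 4.5 mm over its shoulder. Plate 26 mm wide, 8 mm thick; a 4 mm thick ridge at its outer end, 42 mm out, stands 8 mm higher.
- dock2: The other charging dock, of the same build and size as the first, holding the short pack; fixed. Origin: middle of its underside.
- short_pack_mid (a point): Centre of the short pack (78 mm tall, otherwise like the tall one), 39 mm above its underside; to be left alone.
- gel: Clear hand-gel bottle, 56 mm in diameter, 130 mm tall; bystander. Origin: middle of its underside.
- stapler: Black desk stapler, 130 by 36 by 48 mm, lying along its x; bystander. Origin: middle of its underside.

How it is judged:
By the outcome, as a careful person would: the job done as asked, in the order asked, and still so for the second after the job is handed in, while the arm keeps its last pose, push and grip.
It also fails if it takes over 51 s, if anything falls off the work surface, if the arm or the gripper's body presses on something with over 40 N, if the wrist force passes 120 N, or if a joint passes its speed limit or range.

## Working session

There is one attempt and no reset: what is moved stays moved. The work goes in short steps, Python scripts to look and compute and a shell command to move; the robot and the scene stay as the last step left them, time stands still between calls to the robot, and variables do not carry over. Pictures are saved under pics/ and viewed, at most 10 in all, crops included, and the job is handed in when it is done.

```bash
mkdir -p pics; cat > h.py <<'E'
import numpy as np, cv2
from plant import bot
def cam(n):
    p=bot.camera_params(n); f=240/np.tan(np.radians(p["fovy"])/2)
    K=np.array([[f,0,p["cx"]],[0,f,p["cy"]],[0,0,1.]]); return K,np.array(p["distortion"],float),np.array(p["camera_from_world"])
def ray(c,u,v):
    K,d,T=c; x=cv2.undistortPoints(np.array([[[u,v]]],float),K,d)[0,0]
    R=T[:3,:3]; o=-R.T@T[:3,3]; r=R.T@np.array([x[0],x[1],1]); return o,r/np.linalg.norm(r)
def onz(c,u,v,z):
    o,r=ray(c,u,v); return o+r*(z-o[2])/r[2]
def proj(c,P):
    K,d,T=c; return cv2.projectPoints(np.array(P,float).reshape(-1,3),cv2.Rodrigues(T[:3,:3])[0],T[:3,3],K,d)[0][:,0]
E
python3 - <<'E'
from h import *
for n in ["scene","side"]: cv2.imwrite(f"pics/{n}0.png",bot.capture(n)); K,d,T=cam(n); print(n,K[0,0],d,-T[:3,:3].T@T[:3,3],T[2,:3])
o=bot.get_obs(); print(o)
E
```

```text
scene 487.8721848073221 [-0.07426934  0.          0.          0.          0.        ] [1140.40737672 -686.10257123  693.90367585] [-0.48040586  0.60346007 -0.63643237]
side 609.95858528944 [-0.12430113  0.          0.          0.          0.        ] [ 474.32111965 -864.54730754  608.57026954] [ 0.19751207  0.80536698 -0.5589034 ]
{'time': 0.1, 'joint_positions': array([ 1.01101102e+00,  3.42679522e-01,  1.52489745e+00,  3.07192467e-05,
        1.27541746e+00, -1.46018292e-01]), 'dq': array([-6.92800423e-04, -3.52682963e-04, -3.83851144e-03, -1.65137771e-05,
        5.04355805e-04, -4.12526426e-04]), 'tau': array([ 1.08484714e-03, -4.32006347e+01, -2.44693476e+01,  7.17545184e-02,
        5.25399204e-02,  1.62126662e-05]), 'tool_pos': array([210.88382082, 480.42039931, 243.10910146]), 'tcp_rot': array([-3.14021007e+00, -2.33022304e-04,  2.72781652e+00]), 'contact_force': array([-0.07408399, -0.04337172,  0.57951801]), 'moment': array([-0.0136964 ,  0.05944522, -0.04526748]), 'finger_force': 0.0, 'grip_width': 91.67607685343148}
```

View pics/scene0.png

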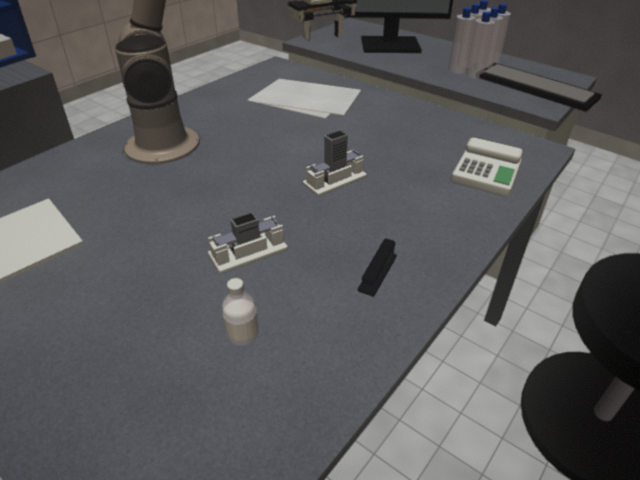

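View pics/side0.png

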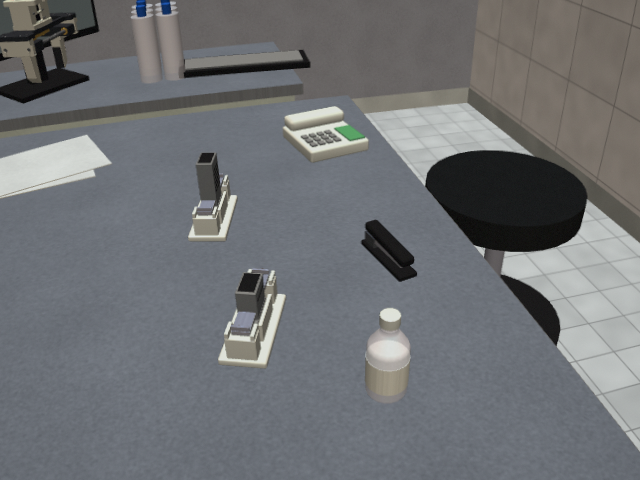

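Scene: the tall pack is at about (336,150), its dock base at (335,178), and the short pack at (245,228). Side: the tall pack is at (208,180), its dock at (214,215). The gel bottle and stapler are well away. I'll zoom in on the tall dock.

```bash
python3 - <<'E'
from h import *
a=cv2.imread("pics/scene0.png")[120:200,290:380]; b=cv2.imread("pics/side0.png")[145:250,175:250]
a=cv2.resize(a,None,fx=5,fy=5,interpolation=cv2.INTER_CUBIC); b=cv2.resize(b,None,fx=4.5,fy=4.5,interpolation=cv2.INTER_CUBIC)
o=np.zeros((480,790,3),np.uint8); o[:400,:450]=a; o[:b.shape[0],452:452+b.shape[1]]=b[:, :338]; cv2.imwrite("pics/zoom.png",o)
s,d=cam("scene"),cam("side")
# rough
def tri(p,q):
    o1,r1=ray(s,*p);o2,r2=ray(d,*q);A=np.stack([r1,-r2],1);t=np.linalg.lstsq(A,o2-o1,rcond=None)[0];return (o1+r1*t[0]+o2+r2*t[1])/2, np.linalg.norm(o1+r1*t[0]-o2-r2*t[1])
print(tri((335.5,134.5),(207.5,157)))
E
```

```text
(array([511.54529477, 155.86522392, 137.13839574]), np.float64(0.7836455151113657))
```

View pics/zoom.png

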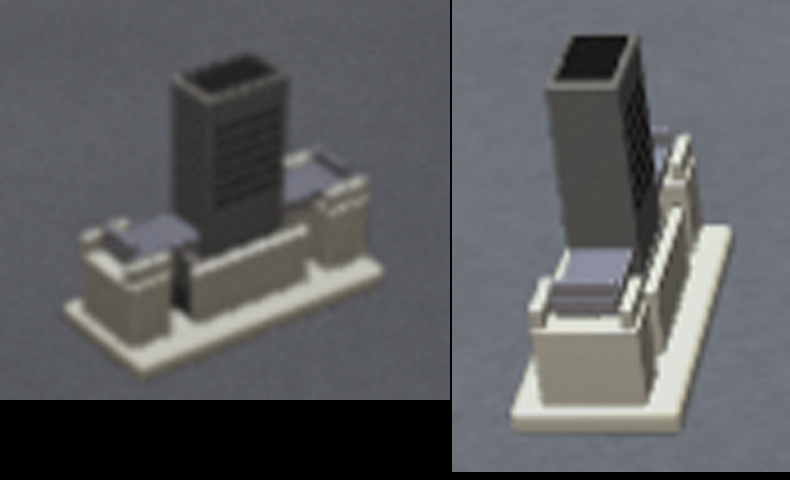

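Scene and side zooms are clear: pack top corners and the dock's base corners are readable (e.g. scene base near corner at about (319,195), side base corners at (188.6,240) and (225.7,240)).

```bash
python3 - <<'E'
from h import *
s,d=cam("scene"),cam("side")
S=lambda x,y:(290+x/5-.4,120+y/5-.4); D=lambda x,y:(175+(x-452)/4.5-.4,145+y/4.5-.4)
for n,c,f,L in [("scene",s,S,[(173,83),(210,100),(288,76),(250,57)]),("side",d,D,[(547,85),(622,85),(638,37),(572,37)])]:
    P=np.array([onz(c,*f(*p),132)[:2] for p in L]); print(n,P.round(1).tolist(),P.mean(0).round(1)); print(cv2.minAreaRect(P.astype(np.float32)))
P=[onz(s,*S(*p),0)[:2].round(1) for p in [(65,318),(145,377),(383,275)]]; Q=[onz(d,*D(*p),0)[:2].round(1) for p in [(513,427),(680,429)]]; q=onz(d,*D(732,230),5)[:2]
print(P,Q,q); v=P[2]-P[1]; print("y-axis yaw scene",np.arctan2(v[1],v[0])); v=Q[1]-Q[0]; print("x axis side",np.arctan2(v[1],v[0])); v=q-Q[1];print(np.arctan2(v[1],v[0]))
E
```

```text
scene [[489.4, 140.4], [513.6, 138.2], [528.1, 181.0], [502.1, 185.0]] [508.3 161.1]
((508.7540588378906, 160.66844177246094), (49.64631652832031, 26.14642906188965), 74.07652282714844)
side [[489.0, 145.3], [518.0, 136.3], [528.8, 179.4], [502.4, 187.7]] [509.6 162.2]
((510.1150817871094, 162.02992248535156), (44.50923156738281, 30.41956901550293), 72.71884155273438)
[array([449.8, 102.5]), array([514.9,  87.2]), array([553.5, 238.7])] [array([454.9, 106.5]), array([521.4,  85.9])] [563.47532975 237.23080333]
y-axis yaw scene 1.3213187799654507
x axis side -0.3003998692056334
1.2996102672961407
```

```bash
python3 -m pendant '[[[0.9,-0.95,0],[0,0,0.12],1],[[0.9,-0.95,0],[0,0,0.12],1],[[0.9,-0.95,0],[0,0,0.12],1],[[0.9,-0.95,0],[0,0,0.12],1],[[0.9,-0.95,0],[0,0,0.12],1],[[0.9,-0.95,0],[0,0,0.12],1],[[0.9,-0.95,0],[0,0,0.12],1],[[0.9,-0.95,0],[0,0,0.12],1],[[0.9,-0.95,0],[0,0,0.12],1],[[0.9,-0.95,0],[0,0,0.12],1]]'
python3 - <<'E'
from h import *
c=cam("wrist"); im=bot.capture("wrist"); cv2.imwrite("pics/w1.png",im); np.savez("w1.npz",K=c[0],d=c[1],T=c[2])
y=np.array([.27,.963]);x=np.array([.963,-.27])
for C in ([509.5,161.5],[506,171.5]): print([proj(c,[*(np.array(C)+a*x+b*y),132])[0].round(0).tolist() for a,b in [(-15,-25),(15,-25),(15,25),(-15,25)]])
o=bot.get_obs();print(o["tool_pos"],o["tcp_rot"])
E
```

```text
time: 0.93
tool_pos: [481.9, 194.0, 243.5]
tcp_rot: [-3.141, -0.001, 2.872]
contact_force: [1.0, 1.0, 0.8]
grip_width: 91.9
finger_force: 0.0
[[243.0, 270.0], [246.0, 311.0], [319.0, 312.0], [320.0, 270.0]]
[[256.0, 261.0], [258.0, 303.0], [332.0, 304.0], [333.0, 262.0]]
[486.6476491  189.14477198 243.28086227] [-3.13937847  0.0035667   2.86952827]
```

View pics/w1.png

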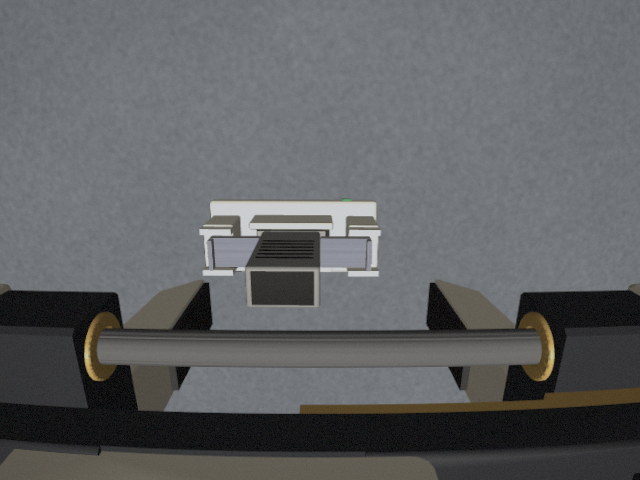

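Wrist view: pack top rectangle from (247,268) to (320,306); dock plate far edge (210,203)–(376,202), so the yaw is aligned.

```bash
python3 - <<'E'
from h import *
w=np.load("w1.npz"); c=(w["K"],w["d"],w["T"]); c2=cam("wrist"); print(np.abs(c[2]-c2[2]).max())
P=np.array([onz(c2,u,v,132) for u,v in [(247,268),(320,268),(319,306),(247,306)]]); print(P.round(1).tolist(),P.mean(0))
a=onz(c2,210,203,5);b=onz(c2,376,202,5);print(a,b,np.arctan2(*(b-a)[:2]),np.linalg.norm(b-a))
e=onz(c2,213,254,58);f=onz(c2,369,254,58);print("jaws mid",(e+f)/2,np.linalg.norm(e-f))
o=bot.get_obs();print(o["tool_pos"],o["tcp_rot"]); g=P.mean(0)-o["tool_pos"];print(g/30)
R=cv2.Rodrigues
from scipy.spatial.transform import Rotation as Q
print(Q.from_euler("xyz",o["tcp_rot"]).as_matrix())
E
```

```text
5.38341663886473
[[492.5, 139.0, 132.0], [505.3, 185.2, 132.0], [531.5, 177.2, 132.0], [518.6, 130.2, 132.0]] [511.99801423 157.87543779 132.        ]
[460.92396007  89.69357404   5.        ] [502.16005294 240.80278607   5.        ] 0.2664028884848884 156.63463637861042
jaws mid [513.78391597 157.39857264  58.        ] 131.2653183253895
[486.6476491  189.14477198 243.28086227] [-3.13937847  0.0035667   2.86952827]
[ 0.84501217 -1.04231114 -3.70936208]
[[-0.96321208  0.2687274   0.0028405 ]
 [ 0.26871875  0.96321372 -0.00309118]
 [-0.00356669 -0.00221417 -0.99999119]]
```

```bash
python3 -m pendant '[[[0.18,-0.22,0],[0,0,0],1],[[0.18,-0.22,0],[0,0,0],1],[[0.18,-0.22,0],[0,0,0],1],[[0.18,-0.22,0],[0,0,0],1],[[0.18,-0.22,0],[0,0,0],1],[[0,0,0],[0,0,0],1],[[0,0,0],[0,0,0],1],[[0,0,0],[0,0,0],1],[[0,0,0],[0,0,0],1],[[0,0,0],[0,0,0],1]]'
python3 - <<'E'
from h import *
w=np.load("w1.npz"); c=(w["K"],w["d"],w["T"])
P=np.array([onz(c,u,v,132) for u,v in [(247,268),(320,268),(319,306),(247,306)]]); print(P.mean(0))
c=cam("wrist"); im=bot.capture("wrist"); cv2.imwrite("pics/w2.png",im); np.savez("w2.npz",K=c[0],d=c[1],T=c[2]); print(np.abs(cam("wrist")[2]-c[2]).max())
o=bot.get_obs();print(o["tool_pos"],o["tcp_rot"])
E
```

```text
time: 1.82
tool_pos: [507.8, 163.1, 243.8]
tcp_rot: [3.141, -0.0, 2.872]
contact_force: [1.0, 0.0, -0.6]
grip_width: 91.8
finger_force: 0.0
[506.97310078 163.12417651 132.        ]
0.04247643982375848
[507.87263763 163.04593605 243.8127563 ] [3.14140868e+00 4.71754806e-05 2.87230623e+00]
```

View pics/w2.png

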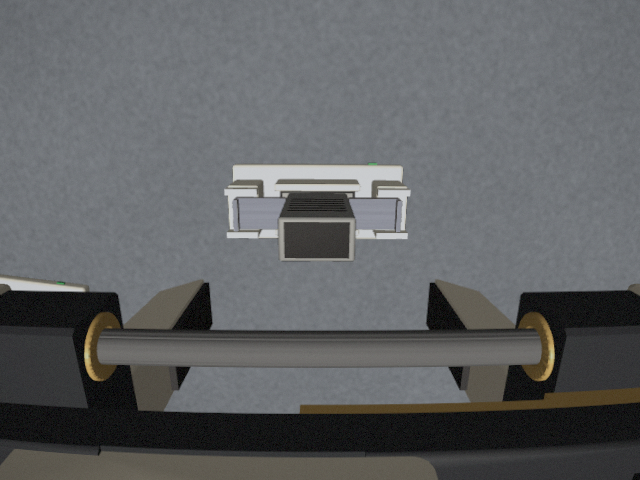

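The pack top spans (280,219)–(354,261), nearly midway between the fingers; the jaws are at (237,213) and (398,213).

```bash
python3 - <<'E'
from h import *
w=np.load("w2.npz"); c=(w["K"],w["d"],w["T"])
P=np.array([onz(c,u,v,132) for u,v in [(280,219),(353,219),(354,261),(280,261)]]); m=P.mean(0);print(P.round(1).tolist(),m)
a=onz(c,233,166,5);b=onz(c,403,167,5);print(np.arctan2(*(b-a)[:2]),np.linalg.norm(b-a))
e=onz(c,238,213,62);f=onz(c,397,213,62);print("jaws mid",(e+f)/2,np.linalg.norm(e-f))
o=bot.get_obs();d=m-o["tool_pos"];print(d)
x=np.array([.963,-.27,0]);y=np.array([.27,.963,0]);print(d@x,d@y)
E
```

```text
[[487.7, 143.8, 132.0], [500.0, 188.4, 132.0], [527.6, 182.2, 132.0], [514.7, 135.6, 132.0]] [507.50677227 162.49300836 132.        ]
0.2750359387864226 156.83284050014163
jaws mid [505.6450049  163.32838565  62.        ] 128.36842647361044
[  -0.36586536   -0.55292769 -111.8127563 ]
-0.20303786994119494 -0.6312530118704162
```

```bash
python3 -m pendant '[[[0,0,-0.6],[0,0,0],1],[[0,0,-0.6],[0,0,0],1],[[0,0,-0.6],[0,0,0],1],[[0,0,-0.6],[0,0,0],1],[[0,0,-0.6],[0,0,0],1],[[0,0,-0.6],[0,0,0],1],[[0,-0.01,-0.6],[0,0,0],1],[[0,-0.01,-0.6],[0,0,0],1],[[0,0,0],[0,0,0],1],[[0,0,0],[0,0,0],1]]' && python3 -m pendant '[[[0,0,0],[0,0,0],0],[[0,0,0],[0,0,0],0],[[0,0,0],[0,0,0],-0.5],[[0,0,0],[0,0,0],-0.5],[[0,0,0],[0,0,0],-0.5],[[0,0,0],[0,0,0],-0.5],[[0,0,0],[0,0,0],-1],[[0,0,0],[0,0,0],-1],[[0,0,0],[0,0,0],-1],[[0,0,0],[0,0,0],-1]]'
```

```text
time: 2.7
tool_pos: [507.6, 162.2, 99.4]
tcp_rot: [-3.141, -0.002, 2.872]
contact_force: [-0.0, 0.6, 1.2]
grip_width: 91.8
finger_force: 0.0
time: 3.53
tool_pos: [508.2, 162.1, 99.9]
tcp_rot: [3.141, 0.0, 2.872]
contact_force: [-0.0, 0.4, 1.7]
grip_width: 49.9
finger_force: 29.9
```

```bash
python3 -m pendant '[[[0.0134,0.048,0],[-0.137,0.038,0],-1],[[0.0134,0.048,0],[-0.137,0.038,0],-1],[[0.0134,0.048,0],[-0.137,0.038,0],-1],[[0.0134,0.048,0],[-0.137,0.038,0],-1],[[0.0134,0.048,0],[-0.137,0.038,0],-1],[[0.0134,0.048,0],[-0.137,0.038,0],-1],[[0.0134,0.048,0],[-0.137,0.038,0],-1],[[0.0134,0.048,0],[-0.137,0.038,0],-1],[[0.0134,0.048,0],[-0.137,0.038,0],-1],[[0.0134,0.048,0],[-0.137,0.038,0],-1]]'
python3 - <<'E'
from h import *
from scipy.spatial.transform import Rotation as Q
o=bot.get_obs(); z=Q.from_euler("xyz",o["tcp_rot"]).as_matrix()[:,2]; print(z@[.27,.963,0],z@[.963,-.27,0],o["moment"],o["contact_force"])
im=bot.capture("side")[120:270,150:350]; cv2.imwrite("pics/s1.png",cv2.resize(im,None,fx=4,fy=4,interpolation=cv2.INTER_CUBIC))
E
```

```text
time: 4.37
tool_pos: [511.9, 175.7, 99.8]
tcp_rot: [-2.967, -0.0, 2.872]
contact_force: [-1.3, -5.9, 3.3]
grip_width: 49.4
finger_force: 29.9
-0.17411724243966897 0.00047415803825933794 [-1.13535849  0.24240696 -0.028501  ] [-1.29845648 -5.8616722   3.30681196]
```

View pics/s1.png

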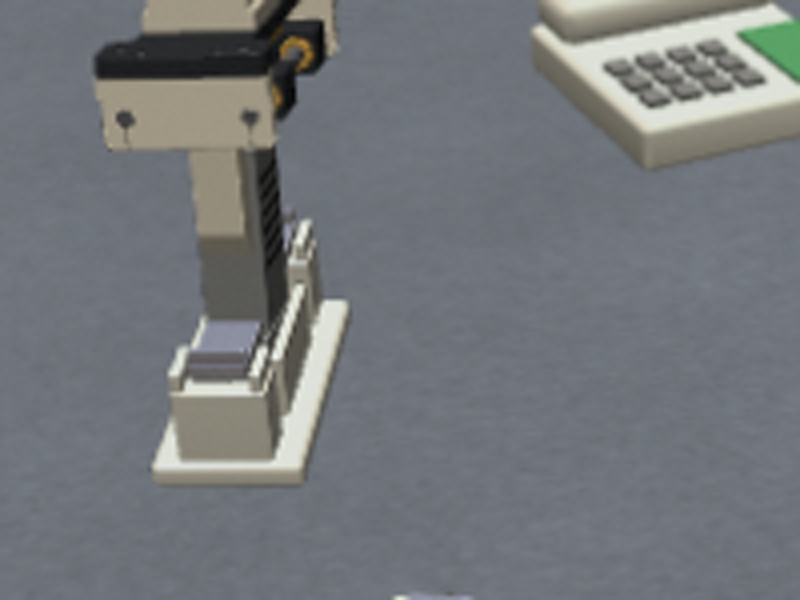

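The pack has leaned 0.17 rad towards the left jaw with about 6 N of side force, and the near jaw at (225,345) in the crop hasn't moved yet. Next I rock it the other way.

```bash
python3 -m pendant '[[[-0.0134,-0.048,0],[0.137,-0.038,0],-1],[[-0.0134,-0.048,0],[0.137,-0.038,0],-1],[[-0.0134,-0.048,0],[0.137,-0.038,0],-1],[[-0.0134,-0.048,0],[0.137,-0.038,0],-1],[[-0.0134,-0.048,0],[0.137,-0.038,0],-1],[[-0.0134,-0.048,0],[0.137,-0.038,0],-1],[[-0.0134,-0.048,0],[0.137,-0.038,0],-1],[[-0.0134,-0.048,0],[0.137,-0.038,0],-1],[[-0.0134,-0.048,0],[0.137,-0.038,0],-1],[[-0.0134,-0.048,0],[0.137,-0.038,0],-1]]' && python3 -m pendant '[[[-0.0134,-0.048,0],[0.137,-0.038,0],-1],[[-0.0134,-0.048,0],[0.137,-0.038,0],-1],[[-0.0134,-0.048,0],[0.137,-0.038,0],-1],[[-0.0134,-0.048,0],[0.137,-0.038,0],-1],[[-0.0134,-0.048,0],[0.137,-0.038,0],-1],[[-0.0134,-0.048,0],[0.137,-0.038,0],-1],[[-0.0134,-0.048,0],[0.137,-0.038,0],-1],[[-0.0134,-0.048,0],[0.137,-0.038,0],-1],[[-0.0134,-0.048,0],[0.137,-0.038,0],-1],[[-0.0134,-0.048,0],[0.137,-0.038,0],-1]]' && python3 -m pendant '[[[0,0,0],[0,0,0],-1],[[0,0,0],[0,0,0],-1],[[0.0134,0.048,0],[-0.137,0.038,0],-1],[[0.0134,0.048,0],[-0.137,0.038,0],-1],[[0.0134,0.048,0],[-0.137,0.038,0],-1],[[0.0134,0.048,0],[-0.137,0.038,0],-1],[[0.0134,0.048,0],[-0.137,0.038,0],-1],[[0.0134,0.048,0],[-0.137,0.038,0],-1],[[0.0134,0.048,0],[-0.137,0.038,0],-1],[[0.0134,0.048,0],[-0.137,0.038,0],-1]]' && python3 -m pendant '[[[0.0134,0.048,0],[-0.137,0.038,0],-1],[[0.0134,0.048,0],[-0.137,0.038,0],-1],[[0,0,0],[0,0,0],-1],[[0,0,0],[0,0,0],-1],[[0,0,0],[0,0,0],-1],[[0,0,0],[0,0,0],-1],[[0,0,0],[0,0,0],-1],[[0,0,0],[0,0,0],-1],[[0,0,0],[0,0,0],-1],[[0,0,0],[0,0,0],-1]]'
python3 - <<'E'
from h import *
a=bot.capture("side")[150:250,160:260]; b=bot.capture("scene")[110:210,285:385]
cv2.imwrite("pics/s2.png",np.hstack([cv2.resize(i,(400,400),interpolation=cv2.INTER_CUBIC) for i in (a,b)]))
E
```

```text
time: 5.25
tool_pos: [507.9, 161.4, 99.9]
tcp_rot: [-3.14, -0.0, 2.873]
contact_force: [-1.1, -6.1, 4.8]
grip_width: 49.7
finger_force: 30.0
time: 6.08
tool_pos: [504.5, 148.4, 99.9]
tcp_rot: [2.969, 0.001, 2.872]
contact_force: [0.6, 2.8, 1.5]
grip_width: 50.2
finger_force: 29.9
time: 6.92
tool_pos: [507.6, 159.8, 100.0]
tcp_rot: [3.108, 0.001, 2.872]
contact_force: [0.1, 3.1, 4.6]
grip_width: 49.8
finger_force: 29.9
time: 7.75
tool_pos: [508.4, 162.4, 99.9]
tcp_rot: [3.141, 0.001, 2.872]
contact_force: [0.6, 5.0, 5.2]
grip_width: 50.1
finger_force: 29.9
```

View pics/s2.png

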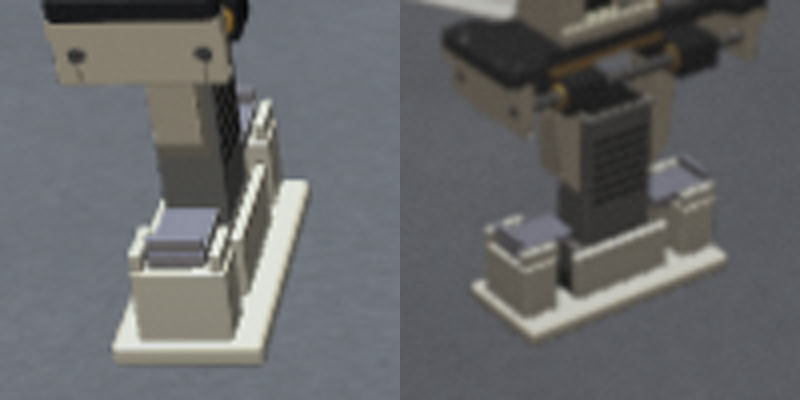

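The pack is upright again; the near jaw plate appears pushed out in both crops, but the far one is unclear. I'll compare with the start picture.

```bash
python3 - <<'E'
from h import *
b=bot.capture("scene"); a=cv2.imread("pics/scene0.png"); cv2.imwrite("pics/scene2.png",b); w=bot.capture("wrist")
f=lambda i:cv2.resize(i[145:190,300:372],(400,250),interpolation=cv2.INTER_CUBIC)
cv2.imwrite("pics/c.png",np.vstack([np.hstack([f(a),f(b)]),np.hstack([cv2.resize(w,(466,350)),np.zeros((350,334,3),np.uint8)])]))
E
```

```text
(no output)
```

View pics/c.png

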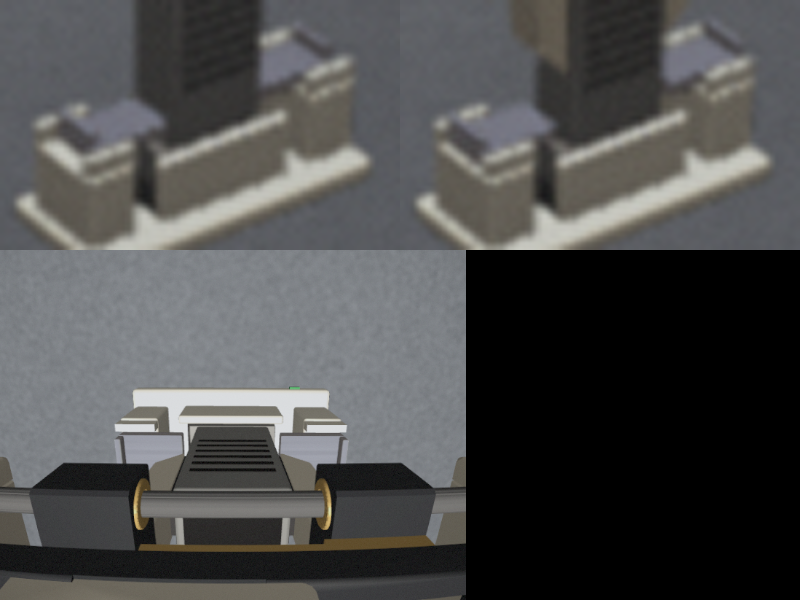

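Wrist view: both jaws are visible, inner edges at about (183,455) and (280,455) and ridges at (119,455) and (343,455) in the composite. I'll measure their spread along the dock's y.

```bash
python3 - <<'E'
from h import *
c=cam("wrist"); im=bot.capture("wrist"); cv2.imwrite("pics/w3.png",im); o=bot.get_obs()
y=np.array([.266,.964]); C=np.array([507.5,162.5])
k=640/466
print("plate ends L/R px row:")
for v in (270,280,290):
    r=im[v].astype(int); blue=(r[:,0]-r[:,2]>12)&(r.mean(1)>60); idx=np.flatnonzero(blue); idx=idx[(idx>140)&(idx<500)]
    seg=np.split(idx,np.flatnonzero(np.diff(idx)>1)+1); print(v,[(s[0],s[-1],[round(float((onz(c,t,v,58)[:2]-C)@y),1) for t in (s[0],s[-1])]) for s in seg if len(s)>8])
# dock plate
a=[(134*k,(392-250)*k),(328*k,(391-250)*k)]; print([round(float((onz(c,*p,5)[:2]-C)@y),1) for p in a])
for p in [(117,455,66),(345,455,66),(183,450,58),(280,450,58)]: print(p,round(float((onz(c,p[0]*k,(p[1]-250)*k,p[2])[:2]-C)@y),1))
E
```

```text
plate ends L/R px row:
270 [(np.int64(200), np.int64(211), [-56.0, -50.7]), (np.int64(230), np.int64(239), [-41.5, -37.2]), (np.int64(432), np.int64(443), [55.0, 60.4]), (np.int64(448), np.int64(458), [62.8, 67.7])]
280 [(np.int64(201), np.int64(209), [-56.0, -52.1])]
290 []
[-78.1, 78.1]
(117, 455, 66) -72.7
(345, 455, 66) 72.9
(183, 450, 58) -31.4
(280, 450, 58) 32.2
```

Jaws are out about 6 and 6.7 mm, measured to about 1 mm. I'll rock once more slightly wider for margin.

```bash
python3 -m pendant '[[[0.02,0.07,0],[-0.2,0.055,0],-1],[[0.02,0.07,0],[-0.2,0.055,0],-1],[[0.02,0.07,0],[-0.2,0.055,0],-1],[[0.02,0.07,0],[-0.2,0.055,0],-1],[[0.02,0.07,0],[-0.2,0.055,0],-1],[[0.02,0.07,0],[-0.2,0.055,0],-1],[[0.02,0.07,0],[-0.2,0.055,0],-1],[[0.02,0.07,0],[-0.2,0.055,0],-1],[[0,0,0],[0,0,0],-1],[[0,0,0],[0,0,0],-1]]' && python3 -m pendant '[[[-0.02,-0.07,0],[0.2,-0.055,0],-1],[[-0.02,-0.07,0],[0.2,-0.055,0],-1],[[-0.02,-0.07,0],[0.2,-0.055,0],-1],[[-0.02,-0.07,0],[0.2,-0.055,0],-1],[[-0.02,-0.07,0],[0.2,-0.055,0],-1],[[-0.02,-0.07,0],[0.2,-0.055,0],-1],[[-0.02,-0.07,0],[0.2,-0.055,0],-1],[[-0.02,-0.07,0],[0.2,-0.055,0],-1],[[0,0,0],[0,0,0],-1],[[0,0,0],[0,0,0],-1]]' && python3 -m pendant '[[[-0.02,-0.07,0],[0.2,-0.055,0],-1],[[-0.02,-0.07,0],[0.2,-0.055,0],-1],[[-0.02,-0.07,0],[0.2,-0.055,0],-1],[[-0.02,-0.07,0],[0.2,-0.055,0],-1],[[-0.02,-0.07,0],[0.2,-0.055,0],-1],[[-0.02,-0.07,0],[0.2,-0.055,0],-1],[[-0.02,-0.07,0],[0.2,-0.055,0],-1],[[-0.02,-0.07,0],[0.2,-0.055,0],-1],[[0,0,0],[0,0,0],-1],[[0,0,0],[0,0,0],-1]]' && python3 -m pendant '[[[0.02,0.07,0],[-0.2,0.055,0],-1],[[0.02,0.07,0],[-0.2,0.055,0],-1],[[0.02,0.07,0],[-0.2,0.055,0],-1],[[0.02,0.07,0],[-0.2,0.055,0],-1],[[0.02,0.07,0],[-0.2,0.055,0],-1],[[0.02,0.07,0],[-0.2,0.055,0],-1],[[0.02,0.07,0],[-0.2,0.055,0],-1],[[0.02,0.07,0],[-0.2,0.055,0],-1],[[0,0,0],[0,0,0],-1],[[0,0,0],[0,0,0],-1]]'
python3 - <<'E'
from h import *
c=cam("wrist"); im=bot.capture("wrist"); cv2.imwrite("pics/w4.png",im[170:400,120:520]); np.savez("w4.npz",K=c[0],d=c[1],T=c[2]); a,b=cv2.imread("pics/w3.png"),im
o=bot.get_obs(); print(o["contact_force"],o["moment"])
E
```

```text
time: 8.83
tool_pos: [512.5, 177.6, 99.5]
tcp_rot: [-2.939, -0.001, 2.873]
contact_force: [-0.2, -4.6, 4.5]
grip_width: 49.9
finger_force: 30.0
time: 9.67
tool_pos: [507.9, 160.8, 99.9]
tcp_rot: [-3.14, -0.0, 2.871]
contact_force: [-1.4, -3.3, 8.0]
grip_width: 49.8
finger_force: 30.0
time: 10.5
tool_pos: [503.6, 145.5, 99.6]
tcp_rot: [2.941, -0.0, 2.87]
contact_force: [2.0, 3.6, 1.4]
grip_width: 49.5
finger_force: 30.0
time: 11.33
tool_pos: [508.3, 162.5, 99.9]
tcp_rot: [-3.141, 0.001, 2.872]
contact_force: [-0.5, 0.4, 6.4]
grip_width: 50.0
finger_force: 30.0
[-4.70376229e-03  1.06680491e+00  5.82554505e+00] [ 0.393615    0.05904948 -0.02331027]
```

View pics/w4.png

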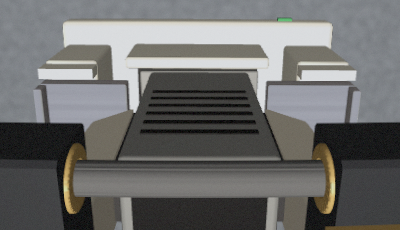

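Jaw inner edges are now at crop (128,95) and (267,95), clearly outside the pack body on both sides. Lift gently first.

```bash
python3 -m pendant '[[[0,0,0.05],[0,0,0],-1],[[0,0,0.05],[0,0,0],-1],[[0,0,0.05],[0,0,0],-1],[[0,0,0.05],[0,0,0],-1],[[0,0,0.05],[0,0,0],-1],[[0,0,0.05],[0,0,0],-1],[[0,0,0.05],[0,0,0],-1],[[0,0,0.05],[0,0,0],-1],[[0,0,0.05],[0,0,0],-1],[[0,0,0.05],[0,0,0],-1]]'
python3 - <<'E'
from h import *
w=np.load("w4.npz"); c=(w["K"],w["d"],w["T"]); y=np.array([.266,.964]); C=np.array([507.5,162.5])
for u in (248,387): print((onz(c,u,265,58)[:2]-C)@y)
E
```

```text
time: 12.22
tool_pos: [508.1, 162.1, 114.9]
tcp_rot: [3.142, 0.0, 2.872]
contact_force: [-1.0, 0.1, -5.0]
grip_width: 50.0
finger_force: 30.0
-32.821317072597424
33.15486609372392
```

```bash
python3 -m pendant '[[[0,0,0.2],[0,0,0],-1],[[0,0,0.3],[0,0,0],-1],[[0,0,0.4],[0,0,0],-1],[[0,0,0.4],[0,0,0],-1],[[0,0,0.4],[0,0,0],-1],[[0,0,0.3],[0,0,0],-1],[[0,0,0.2],[0,0,0],-1],[[0,0,0],[0,0,0],-1],[[0,0,0],[0,0,0],-1],[[0,0,0],[0,0,0],-1]]'
python3 - <<'E'
from h import *
a=bot.capture("side")[110:250,150:290]; b=bot.capture("scene")[80:210,270:400]
cv2.imwrite("pics/f.png",np.hstack([cv2.resize(i,(400,400),interpolation=cv2.INTER_CUBIC) for i in (a,b)]))
E
```

```text
time: 13.05
tool_pos: [507.7, 162.0, 180.2]
tcp_rot: [-3.141, -0.001, 2.872]
contact_force: [-0.0, 0.1, -3.8]
grip_width: 49.8
finger_force: 30.0
```

View pics/f.png

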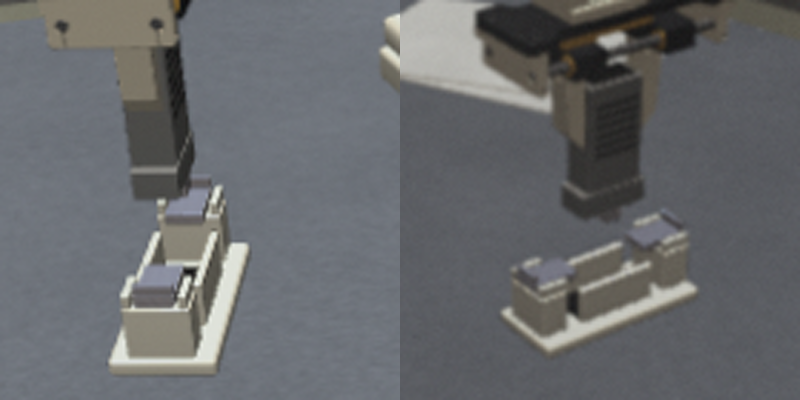

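The pack hangs upright above its dock, foot at crop (611,220), clear of both jaws. I'll check the foot height and hand in.

```bash
python3 - <<'E'
from h import *
c=cam("scene"); print("seen", 270+211*.325,80+221*.325); 
for z in (82,88,92,96): print(z,proj(c,[507.5+13,162.3-4,z])[0],proj(c,[507.5+16.5,162.3+4,z])[0])
o=bot.get_obs(); print(np.abs(o["dq"]).max(),o["tool_pos"])
E
```

```text
seen 338.575 151.825
82 [338.5279432  155.50814799] [341.61844689 154.67915115]
88 [338.58702361 153.37551175] [341.68687279 152.54983631]
92 [338.62658627 151.94654581] [341.73269223 151.12312   ]
96 [338.66629016 150.51177875] [341.77867416 149.6906312 ]
0.0042531130314855175 [507.66320613 162.0460465  180.02752989]
```

Foot at z ≈ 92 mm, as intended.

```bash
python3 -c "
from plant import bot
print(bot.close_job())"
```

```text
the job is handed in; nothing more can be done
None
```

The tall pack was rocked free, with both jaws pushed back about 7 mm; I handed the job in with it held upright over its dock, its foot about 3 cm above the jaws; the verdict was not shown.

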